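Try drip-stand sleeves on a stepped gauge and sort them

TASK

Try the three white sleeves, upright, on the stepped gauge pin, sliding each down as far as it will go, and sort them by where they stop: on the upper shoulder (bore too tight), stand it in the small dish; on the lower shoulder (right fit), in the medium dish; down on the gauge's foot (too loose), in the large dish. Take them one at a time in any order, standing each in its dish before the next is tried, and leave the pump bottle, the white flip-cap bottle and the vial where they stand, upright.

Things in the scene. Friction and masses are not known exactly. Their poses are not given: they have to be found in the camera images.
- sleeve_k: white plastic flanged sleeve, upright on its flange: 36 mm outer diameter, 50 mm tall, flange 40 mm diameter and 5 mm thick at the bottom, open right through along its z axis, about 50 g. All three are alike outside; their bores are 12, 18 and 24 mm, which has which is not told. Origin: centre of the underside; z up
- sleeve_m: white plastic flanged sleeve, upright on its flange: 36 mm outer diameter, 50 mm tall, flange 40 mm diameter and 5 mm thick at the bottom, open right through along its z axis, about 50 g. All three are alike outside; their bores are 12, 18 and 24 mm, which has which is not told. Origin: centre of the underside; z up
- sleeve_r: white plastic flanged sleeve, upright on its flange: 36 mm outer diameter, 50 mm tall, flange 40 mm diameter and 5 mm thick at the bottom, open right through along its z axis, about 50 g. All three are alike outside; their bores are 12, 18 and 24 mm, which has which is not told. Origin: centre of the underside; z up
- gauge: fixed upright steel pin on a dark round foot 62 mm wide, 10 mm high. Going up: 21 mm thick to a shoulder 28 mm above the desk (lower), 15 mm thick to a shoulder at 46 mm (upper), 9 mm thick to the tapered tip at 68 mm; shoulders have 1 mm chamfers. A sleeve of 12, 18 or 24 mm bore stops with its underside at 46, 28 or 10 mm. Origin: on the axis at desk level; z up
- dish_small: the smallest of three fixed, open square metal dishes, 60 x 60 mm outside, 18 mm high, walls and floor 3 mm thick. Origin: centre of the underside; z up, x and y along its sides
- dish_medium: the middle-sized of three fixed, open square metal dishes, 74 x 74 mm outside, 18 mm high, walls and floor 3 mm thick. Origin: centre of the underside; z up, x and y along its sides
- dish_large: the largest of three fixed, open square metal dishes, 90 x 90 mm outside, 18 mm high, walls and floor 3 mm thick. Origin: centre of the underside; z up, x and y along its sides
- pump: bystander: tall square translucent hand-disinfectant bottle with a pump head, 80 x 101 mm, 242 mm high. Origin: centre of the underside; x along the 80 mm side, z up. Loose, about 0.6 kg
- bottle: bystander: white round bottle with flip cap, 44 mm diameter, 134 mm high. Origin: centre of the underside, z up. Loose, about 0.12 kg
- vial: bystander: small white vial with grey cap, 22 mm diameter, 47 mm high. Origin: centre of the underside, z up. Loose, about 20 g
Not all that is in view belongs to the job. What is shaped like the sleeve_k but red is not meant.

How it is judged:
On the way, in this order (a step that is already met when the one before it is completed fails the run):
1. a first sleeve is slid down the gauge pin as far as its bore lets it go (within 3.5 mm, upright within 7 degrees) (((horizontal distance between sleeve_k and gauge below 0.006 m and angle between sleeve_k's own z axis and vertical below 0.12 rad and z of sleeve_k in the frame of gauge between 0.042 and 0.0495 m) or (horizontal distance between sleeve_m and gauge below 0.006 m and angle between sleeve_m's own z axis and vertical below 0.12 rad and z of sleeve_m in the frame of gauge between 0.024 and 0.0315 m) or (horizontal distance between sleeve_r and gauge below 0.006 m and angle between sleeve_r's own z axis and vertical below 0.12 rad and z of sleeve_r in the frame of gauge between 0.006 and 0.0135 m))), for 0.15 s.
2. with that sleeve standing in its proper dish, a second is slid down the pin as far as it goes ((((horizontal distance between sleeve_k and gauge below 0.006 m and angle between sleeve_k's own z axis and vertical below 0.12 rad and z of sleeve_k in the frame of gauge between 0.042 and 0.0495 m) and ((horizontal distance between sleeve_m and dish_medium below 0.022 m and z of sleeve_m in the frame of dish_medium below 0.008 m and angle between sleeve_m's own z axis and vertical below 0.12 rad) or (horizontal distance between sleeve_r and dish_large below 0.033 m and z of sleeve_r in the frame of dish_large below 0.008 m and angle between sleeve_r's own z axis and vertical below 0.12 rad))) or ((horizontal distance between sleeve_m and gauge below 0.006 m and angle between sleeve_m's own z axis and vertical below 0.12 rad and z of sleeve_m in the frame of gauge between 0.024 and 0.0315 m) and ((horizontal distance between sleeve_k and dish_small below 0.012 m and z of sleeve_k in the frame of dish_small below 0.008 m and angle between sleeve_k's own z axis and vertical below 0.12 rad) or (horizontal distance between sleeve_r and dish_large below 0.033 m and z of sleeve_r in the frame of dish_large below 0.008 m and angle between sleeve_r's own z axis and vertical below 0.12 rad))) or ((horizontal distance between sleeve_r and gauge below 0.006 m and angle between sleeve_r's own z axis and vertical below 0.12 rad and z of sleeve_r in the frame of gauge between 0.006 and 0.0135 m) and ((horizontal distance between sleeve_k and dish_small below 0.012 m and z of sleeve_k in the frame of dish_small below 0.008 m and angle between sleeve_k's own z axis and vertical below 0.12 rad) or (horizontal distance between sleeve_m and dish_medium below 0.022 m and z of sleeve_m in the frame of dish_medium below 0.008 m and angle between sleeve_m's own z axis and vertical below 0.12 rad))))), for 0.15 s.
3. with two sleeves in their proper dishes, the third is slid down the pin as far as it goes ((((horizontal distance between sleeve_k and gauge below 0.006 m and angle between sleeve_k's own z axis and vertical below 0.12 rad and z of sleeve_k in the frame of gauge between 0.042 and 0.0495 m) and (horizontal distance between sleeve_m and dish_medium below 0.022 m and z of sleeve_m in the frame of dish_medium below 0.008 m and angle between sleeve_m's own z axis and vertical below 0.12 rad) and (horizontal distance between sleeve_r and dish_large below 0.033 m and z of sleeve_r in the frame of dish_large below 0.008 m and angle between sleeve_r's own z axis and vertical below 0.12 rad)) or ((horizontal distance between sleeve_m and gauge below 0.006 m and angle between sleeve_m's own z axis and vertical below 0.12 rad and z of sleeve_m in the frame of gauge between 0.024 and 0.0315 m) and (horizontal distance between sleeve_k and dish_small below 0.012 m and z of sleeve_k in the frame of dish_small below 0.008 m and angle between sleeve_k's own z axis and vertical below 0.12 rad) and (horizontal distance between sleeve_r and dish_large below 0.033 m and z of sleeve_r in the frame of dish_large below 0.008 m and angle between sleeve_r's own z axis and vertical below 0.12 rad)) or ((horizontal distance between sleeve_r and gauge below 0.006 m and angle between sleeve_r's own z axis and vertical below 0.12 rad and z of sleeve_r in the frame of gauge between 0.006 and 0.0135 m) and (horizontal distance between sleeve_k and dish_small below 0.012 m and z of sleeve_k in the frame of dish_small below 0.008 m and angle between sleeve_k's own z axis and vertical below 0.12 rad) and (horizontal distance between sleeve_m and dish_medium below 0.022 m and z of sleeve_m in the frame of dish_medium below 0.008 m and angle between sleeve_m's own z axis and vertical below 0.12 rad)))), for 0.15 s.
At the end, for the whole second after the job is handed in: The sleeve that stops on the upper shoulder (sleeve_k) stands in the small dish, the one that stops on the lower shoulder (sleeve_m) in the medium dish, the one that reaches the foot (sleeve_r) in the large dish: flat on the dish floor within 5 mm, upright within 7 degrees, released and at rest (horizontal distance between sleeve_k and dish_small below 0.012 m and z of sleeve_k in the frame of dish_small below 0.008 m and angle between each of sleeve_k, sleeve_m, sleeve_r's own z axis and vertical below 0.12 rad and horizontal distance between sleeve_m and dish_medium below 0.022 m and z of sleeve_m in the frame of dish_medium below 0.008 m and horizontal distance between sleeve_r and dish_large below 0.033 m and z of sleeve_r in the frame of dish_large below 0.008 m and linear speed of each of sleeve_k, sleeve_m, sleeve_r below 0.02 m/s); the robot touches nothing.
It fails at once if the pump bottle is pushed more than 30 mm or tipped over (distance of pump from where it was at the start of the episode above 0.03 m or angle between pump's own z axis and vertical above 0.5 rad).
It fails at once if the flip-cap bottle is pushed more than 30 mm or tipped over (distance of bottle from where it was at the start of the episode above 0.03 m or angle between bottle's own z axis and vertical above 0.5 rad).
It fails at once if the vial is pushed more than 30 mm or tipped over (distance of vial from where it was at the start of the episode above 0.03 m or angle between vial's own z axis and vertical above 0.5 rad).
It also fails if it takes over 72 s, if anything falls off the work surface, if the arm or the gripper's body presses on something with over 40 N, if the wrist force passes 120 N, or if a joint passes its speed limit or range.

ROBOT

A 6-joint arm with a two-finger parallel gripper is mounted at the origin on the work surface; the furniture and walls round the work are solid. World frame = base frame: x ahead of the robot, y to its left, z up, the work surface at z = 0. Lengths are in m, angles in rad, forces in N, time in s.
With the tool pointing down it reaches from about 0.275 to 0.725 m from the base axis. Payload 5.6 kg.
Tool frame: the origin (TCP) lies on the centre line of the jaws, within the pads' length; the fingertips stand 11 mm ahead of it and the grasp point (between the pads) lies 8 mm behind it; z points along the fingers, y is the line along which they close (so a half turn about z gives the same grasp; the last joint's range is limited). The gripper opens to 85 mm and grips with 20 to 120 N. Pads are 22 mm wide; open, the fingers measure 114 mm over their backs; the gripper's body (76 mm by 85 mm) begins 54 mm behind the grasp point. The pads swing forward as they close: fully open they stand 13 mm farther back than shut.
Start: joints at [1.606, 0.255, 0.108, 0, -1.424, -0.285], TCP at [0.136, 0.533, 0.242] pointing down, gripper open.
Joint ranges: [-2.95, 2.95], [-1.21, 1.97], [-1.09, 1.5], [-2.87, 1.71], [-2.94, -0.07], [-3.05, 3.05]. Speed limits (rad/s): [2.57, 2.57, 3.14, 3.14, 3.14, 3.14].

INTERFACE

Orientations are given as a 3x3 rotation matrix whose columns are the frame's x, y, z axes.
In Python, from bench import arm, camera, camera_model gives the robot as it stands. The module is installed in compiled form; this text tells all that it offers.
- The arm moves only by the tool step_arm, never from a script. Its argument "plan" is a list that holds one entry, the list of rows, each a list of 7 numbers: the finger opening in m, from 0 to 0.0854, then the shift along the world's x, y, z in m, then the turn, a rotation vector about the world's x, y, z in rad. In form: [[[hand, dx, dy, dz, rx, ry, rz], ...]]. A call has 1 to 5 rows; each row is the pose to reach, as a shift and turn from the pose commanded when the call began; what a row does not reach only later rows make up. A row lasts 1/12 s, in which the tool goes at most 41.7 mm and 7.16 degrees, less where a joint would pass 70% of its speed; a pose out of reach is approached as far as the arm can. A call with a gripper value outside its range is refused whole. The fingers move at their own pace and stop on an object; "newtons" is the grip in N (left out, the last holds). Time passes only in rows, so rows that repeat a pose let the fingers close. It gives the time, the measured TCP pose, the force, the opening and the grip force at its end, in the units of the state.
- arm.observe(): the state, without advancing time (a new reading comes with each control period).
- camera(name): name is "scene" or "top" or "wrist"; returns the picture (400x640x3 uint8, blue, green, red); there is no depth.
- camera_model(name): a dict with "fov_y" (degrees; the focal length in pixels is half the picture's height over the tangent of half this angle, whatever the lens; pixels are square), "cx", "cy" (the principal point, pixels), "k1" (the pictures are not rectified: a ray, as slopes to the right and down, at radius r is drawn at 1 + k1 r^2 times it, then the intrinsics apply), "eye" and "orientation" of the camera in the world. Camera axes: x right, y up, looking along -z (the intrinsics and any distortion apply to the point x, -y, -z); pixel columns grow to the right and rows downward; lengths in m; the calibration is good to about 2 mm. A picture is of the moment at which its call begins: read the wrist's pose just before it. camera_model takes no time and is no camera call; for the wrist camera it gives the pose at the moment of the call.
- arm.job_done(): hands the job in; it is judged then, once.
The state is a dict: "time": time; "joint_pos": joint angles; "qd": joint speeds; "effort": joint torques, N m; "tcp_pos": TCP position; "eef_rot": TCP orientation; "force": force on the tool from outside, world axes, zero at the start; "moment": the same for the moment, N m; "finger_gap": finger opening in m; "grip_force": force on a finger pad.
Only numpy, scipy, OpenCV 4.12 (cv2) and the standard library are available. Lean on these libraries where they do the work, as an engineer would, in place of code of your own. Each camera call takes 0.05 s, during which the arm holds its last target. There are 200 camera calls.

## Working session

There is one attempt and no reset: what is moved stays moved. The work goes in short steps, Python scripts to look and compute and a tool call to move; the robot and the scene stay as the last step left them, time stands still between calls to the robot, and variables do not carry over. Pictures are saved under pics/ and viewed, at most 10 in all, crops included, and the job is handed in when it is done.

Besides the shell and the picture viewer there is one more tool, called after "Call:" as name(argument=value, ...) on one line, values as JSON. step_arm: Moves the arm, as the interface text tells. Its arguments: {"type":"object","properties":{"plan":{"type":"array"},"newtons":{"type":"number"}},"required":["plan"]}

```bash
mkdir -p pics
cat > h.py <<'E'
import numpy as np, cv2
from bench import arm, camera, camera_model
def ray(m,u,v):
    f=200/np.tan(np.radians(m['fov_y'])/2)
    d=np.array([(u-m['cx'])/f,(v-m['cy'])/f]); s=d.copy()
    for _ in range(30): s=d/(1+m['k1']*(s@s))
    return np.array(m['eye']),np.array(m['orientation'])@np.array([s[0],-s[1],-1])
def at(m,u,v,z):
    e,d=ray(m,u,v); return (e+d*(z-e[2])/d[2])[:2]
def proj(m,p):
    f=200/np.tan(np.radians(m['fov_y'])/2)
    q=np.array(m['orientation']).T@(np.array(p)-np.array(m['eye'])); s=np.array([q[0],-q[1]])/-q[2]
    return s*(1+m['k1']*(s@s))*f+[m['cx'],m['cy']]
E
python3 - <<'E'
from h import *
for n in('scene','top'):
    cv2.imwrite(f'pics/{n}0.png',camera(n)); m=camera_model(n); print(n,m)
s=arm.observe(); print(s['tcp_pos'],s['eef_rot'],s['finger_gap'],s['time'])
E
```

```text
scene {'fov_y': 54.8950041748824, 'cx': 324.46671795702395, 'cy': 203.30686988685645, 'k1': -0.06289075684355135, 'eye': array([0.00823964, 0.4098517 , 0.57232105]), 'orientation': array([[-0.68765809,  0.45590029, -0.5650498 ],
       [-0.72600606, -0.42487547,  0.54073657],
       [ 0.00644616,  0.78207146,  0.62315542]])}
top {'fov_y': 54.02573265442405, 'cx': 325.53057455895186, 'cy': 196.89105721536728, 'k1': -0.0025955854362935114, 'eye': array([ 0.37640913, -0.04299811,  0.89713287]), 'orientation': array([[-0.01965321,  0.99438199, -0.10401059],
       [-0.99976731, -0.01862048,  0.01089083],
       [ 0.00889291,  0.10420043,  0.99451656]])}
[0.13582409 0.53254733 0.24147736] [[ 9.68950856e-01 -2.47253196e-01 -3.09278762e-04]
 [-2.47253362e-01 -9.68949400e-01 -1.68365492e-03]
 [ 1.16613590e-04  1.70784909e-03 -9.99998535e-01]] 0.0853866977027409 0.1
```

View pics/top0.png

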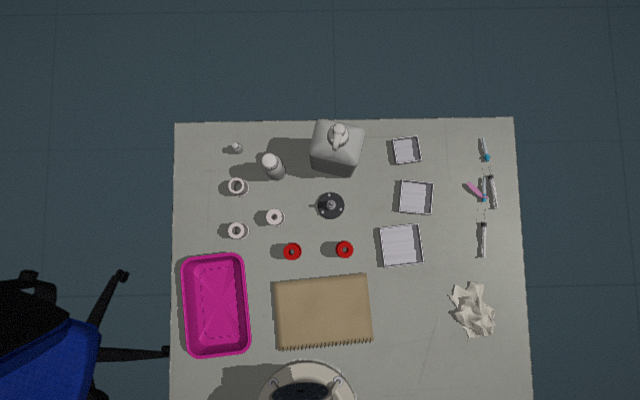

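View pics/scene0.png

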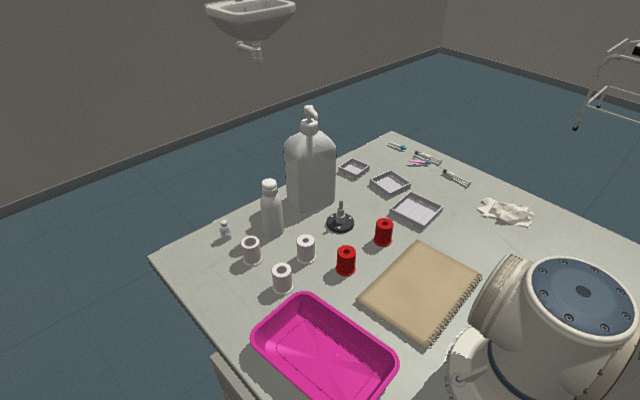

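Candidates: white sleeves at top-view (237,186), (274,217), (237,230). The red look-alikes at (292,251) and (344,249), the white vial (237,147) and bottle (272,165) are not meant. The gauge is at (330,206), the dishes at (405,150), (416,197) and (401,245), and the pump at (337,147). Next is a close crop to check.

Run:
```python
from h import *
m=camera_model('top'); I=cv2.imread('pics/top0.png')
cv2.imwrite('pics/crop1.png',cv2.resize(I[125:275,225:355],None,fx=4,fy=4,interpolation=cv2.INTER_CUBIC))
for n,u,v,z in[('A',237,186,.05),('B',274.5,217,.05),('C',237,230,.05),('g_tip',331,205,.068),('gfoot',330,206,.01),('small',405.5,150.5,.018),('med',416,197,.018),('lar',401,245,.018),('red1',292,251,.05),('red2',344,249,.05),('vial',237,147,.047),('bott',268,158,.134),('pump',337,170,0)]: print(n,at(m,u,v,z).round(4))
```

```text
A [0.4924 0.1397]
B [0.4235 0.0587]
C [0.3971 0.1393]
g_tip [ 0.4456 -0.0633]
gfoot [ 0.4482 -0.0624]
small [ 0.5715 -0.2375]
med [ 0.4643 -0.2569]
lar [ 0.3574 -0.2187]
red1 [0.35   0.0217]
red2 [ 0.352  -0.0896]
vial [0.5795 0.1406]
bott [0.5355 0.0607]
pump [ 0.5324 -0.0806]
```

View pics/crop1.png

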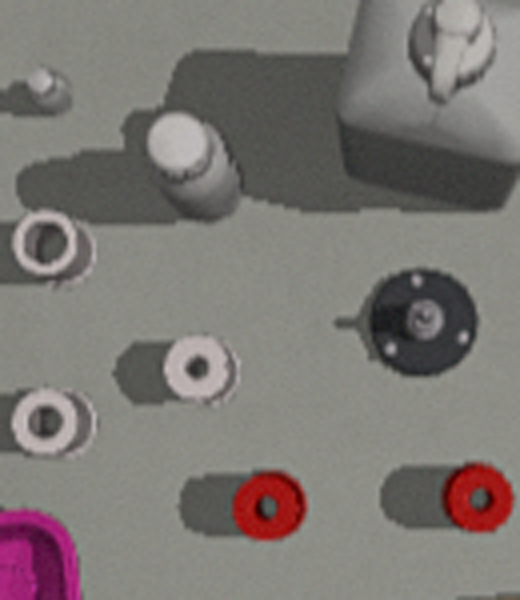

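The crop shows, going by bore: A at (236.3,185.8) the widest, C at (236.3,230.3) the middle, B at (274.6,217) the narrowest. The gauge foot is at (331,205.2), with the pump just behind it. I'm moving over to the sleeves to refine with the wrist camera.

Call:
step_arm(plan=[[[0.06,0.08,-0.1,-0.01,0,0,0.1],[0.06,0.16,-0.2,-0.02,0,0,0.25],[0.06,0.32,-0.4,-0.03,0,0,0.25],[0.06,0.32,-0.4,-0.03,0,0,0.25],[0.06,0.32,-0.4,-0.03,0,0,0.25]]], newtons=30)

```text
time: 0.52
tcp_pos: [0.2664, 0.3687, 0.2285]
eef_rot: [[1.0, 0.001, -0.0], [0.001, -1.0, -0.001], [-0.0, 0.001, -1.0]]
force: [1.3, 0.5, -0.1]
finger_gap: 0.0597
grip_force: 0.0
```

Call:
step_arm(plan=[[[0.06,0.17,-0.25,-0.02,0,0,0],[0.06,0.17,-0.25,-0.02,0,0,0],[0.06,0.17,-0.25,-0.02,0,0,0],[0.06,0.17,-0.25,-0.02,0,0,0],[0.06,0.17,-0.25,-0.02,0,0,0]]])

```text
time: 0.93
tcp_pos: [0.3831, 0.1967, 0.215]
eef_rot: [[1.0, 0.001, -0.0], [0.001, -1.0, 0.0], [-0.0, -0.0, -1.0]]
force: [1.3, 0.4, -0.1]
finger_gap: 0.06
grip_force: 0.0
```

Call:
step_arm(plan=[[[0.06,0.06,-0.07,0,0,0,0],[0.06,0.06,-0.07,0,0,0,0],[0.06,0.06,-0.07,0,0,0,0],[0.06,0.06,-0.07,0,0,0,0]]])

```text
time: 1.27
tcp_pos: [0.4437, 0.1263, 0.2145]
eef_rot: [[1.0, -0.005, -0.001], [-0.005, -1.0, -0.001], [-0.001, 0.001, -1.0]]
force: [-0.3, -0.5, -0.2]
finger_gap: 0.0594
grip_force: 0.0
```

Run:
```python
from h import *
s=arm.observe(); m=camera_model('wrist'); I=camera('wrist'); cv2.imwrite('pics/w1.png',I); print(s['time'],s['tcp_pos'],m)
for n,x,y,z in[('A',.4924,.1397,.05),('B',.4235,.0587,.05),('C',.3971,.1393,.05),('g',.4482,-.0624,.01)]: print(n,proj(m,(x,y,z)))
```

```text
1.2667 [0.44369323 0.12634905 0.21450217] {'fov_y': 63.18168109871225, 'cx': 314.4518575975925, 'cy': 200.5819567777095, 'k1': -0.05667344897020317, 'eye': array([0.52176285, 0.12585821, 0.34539751]), 'orientation': array([[-3.90517786e-03,  9.51387768e-01,  3.07970883e-01],
       [-9.99992001e-01, -3.98148710e-03, -3.80583061e-04],
       [ 8.64100029e-04, -3.07969906e-01,  9.51395706e-01]])}
A [298.82057236 130.17096577]
B [384.56394857 202.92139336]
C [301.00999444 228.75032043]
g [490.44945355 168.74407599]
```

View pics/w1.png

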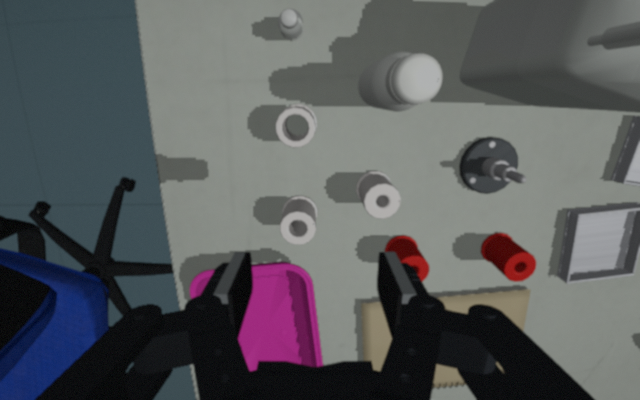

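The wrist view shows A's rim near (297,126), B's (381,201), C's (298,228) and the gauge foot (489,165). All agree with the top view up to a common shift of about 3 mm. Next I fit the circles.

```bash
cat >> h.py <<'E'
def blob(I,u,v,r,lo,dark=False):
    g=cv2.cvtColor(I,cv2.COLOR_BGR2GRAY); k=6
    x0,y0=int(u-r),int(v-r); p=cv2.resize(g[y0:y0+2*r,x0:x0+2*r],None,fx=k,fy=k,interpolation=cv2.INTER_CUBIC)
    b=((p<lo) if dark else (p>lo)).astype(np.uint8)
    c=max(cv2.findContours(b,cv2.RETR_EXTERNAL,cv2.CHAIN_APPROX_NONE)[0],key=cv2.contourArea)
    e=cv2.fitEllipse(cv2.convexHull(c)); return (e[0][0]+.5)/k-.5+x0,(e[0][1]+.5)/k-.5+y0,e[1][0]/k,e[1][1]/k
E
python3 - <<'E'
from h import *
W=cv2.imread('pics/w1.png'); T=cv2.imread('pics/top0.png'); mw=camera_model('wrist'); mt=camera_model('top')
for n,w,t in[('A',(297,126),(236.3,185.8)),('B',(381,201),(274.6,217)),('C',(298,228),(236.3,230.3))]:
  for lo in(160,180,200):
    for I,m,c,r in((W,mw,w,24),(T,mt,t,13)):
      try: e=blob(I,*c,r,lo); print(n,lo,np.round(e,1),at(m,e[0],e[1],.05).round(4))
      except Exception as x: print(n,lo,'-')
for I,m,c,r in((W,mw,(489,165),38),(T,mt,(331,205.2),18)):
  for lo in(60,75,90): e=blob(I,*c,r,lo,True); print('g',lo,np.round(e,1),at(m,e[0],e[1],.01).round(4))
E
```

```text
A 160 [295.5 127.1  37.5  38.2] [0.4943 0.144 ]
A 160 [235.9 185.1  15.2  15.6] [0.4944 0.142 ]
A 180 -
A 180 [236.  185.2  14.1  14.8] [0.4943 0.1419]
A 200 -
A 200 -
B 160 [382.4 200.9  32.8  35.7] [0.4248 0.0622]
B 160 [273.7 216.3  15.4  15.6] [0.4249 0.0603]
B 180 -
B 180 [272.5 217.5  11.5  13.9] [0.4225 0.0629]
B 200 -
B 200 -
C 160 [297.7 227.9  31.5  34.1] [0.3971 0.1438]
C 160 [235.8 230.   15.4  15.9] [0.3971 0.1419]
C 180 -
C 180 [235.7 230.2  13.9  15.4] [0.3967 0.142 ]
C 200 -
C 200 -
g 60 [478.8 162.5  35.7  54.7] [ 0.4544 -0.0472]
g 75 [487.4 164.4  53.6  60.2] [ 0.4524 -0.0569]
g 90 [489.6 165.6  56.8  66.6] [ 0.4511 -0.0595]
g 60 [330.  205.3  26.1  26.7] [ 0.4498 -0.0624]
g 75 [329.9 205.2  26.7  27.5] [ 0.45   -0.0622]
g 90 [328.8 205.4  26.8  30.8] [ 0.4497 -0.0597]
```

Call:
step_arm(plan=[[[0.06,0.035,0.012,-0.02,0,0,0],[0.06,0.051,0.017,-0.055,0,0,0],[0.06,0.051,0.017,-0.09,0,0,0],[0.06,0.051,0.017,-0.13,0,0,0],[0.06,0.051,0.017,-0.16,0,0,0]]])

```text
time: 1.73
tcp_pos: [0.4918, 0.1465, 0.0522]
eef_rot: [[1.0, 0.001, -0.003], [0.001, -1.0, -0.001], [-0.003, 0.001, -1.0]]
force: [-0.5, 0.1, -0.7]
finger_gap: 0.0599
grip_force: 0.0
```

Call:
step_arm(plan=[[[0.06,0,0,-0.02,0,0,0],[0.06,0,0,-0.026,0,0,0],[0.06,0,0,-0.026,0,0,0]]])

```text
time: 1.98
tcp_pos: [0.4922, 0.1461, 0.0279]
eef_rot: [[1.0, 0.002, -0.003], [0.002, -1.0, -0.002], [-0.003, 0.002, -1.0]]
force: [0.2, 0.0, 1.6]
finger_gap: 0.0602
grip_force: 0.0
```

Run:
```python
from h import *
s=arm.observe(); print(s['time'],s['tcp_pos'],s['force']); I=camera('wrist'); m=camera_model('wrist')
print(proj(m,s['tcp_pos']),proj(m,(.4944,.142,.05)),proj(m,(.4944,.144,.05)))
cv2.imwrite('pics/w2.png',cv2.resize(I[170:400,160:480],None,fx=2,fy=2))
```

```text
1.9833 [0.49217985 0.14605967 0.02791154] [0.24530573 0.0212351  1.61357717]
[314.79690268 275.31013153] [325.07019924 299.42092593] [320.05051179 299.41565128]
```

View pics/w2.png

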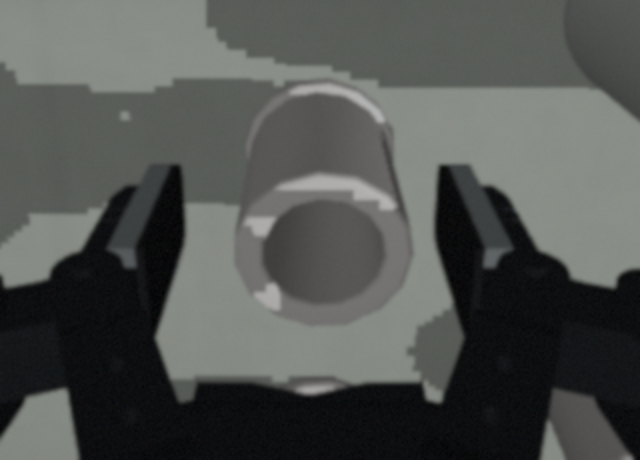

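The jaws straddle sleeve A. It sits about 2.6 mm to −y and 2 mm to +x of the jaw centre, so I correct that and close.

Call:
step_arm(plan=[[[0.06,0.002,-0.0025,0,0,0,0],[0.03,0.002,-0.0025,0,0,0,0],[0.03,0.002,-0.0025,0,0,0,0],[0.03,0.002,-0.0025,0,0,0,0],[0.03,0.002,-0.0025,0,0,0,0]]])

```text
time: 2.45
tcp_pos: [0.4967, 0.1437, 0.0309]
eef_rot: [[1.0, 0.0, 0.003], [0.0, -1.0, 0.001], [0.003, -0.001, -1.0]]
force: [-0.2, 0.1, 5.0]
finger_gap: 0.0348
grip_force: 29.6
```

Call:
step_arm(plan=[[[0.03,0,0,0,0,0,0],[0.03,0,0,0.04,0,0,0],[0.03,0,0,0.08,0,0,0],[0.03,0,0,0.1,0,0,0],[0.03,0,0,0.1,0,0,0]]])

```text
time: 2.87
tcp_pos: [0.499, 0.1445, 0.1357]
eef_rot: [[1.0, 0.001, 0.011], [0.001, -1.0, 0.005], [0.011, -0.005, -1.0]]
force: [0.1, 0.1, -0.9]
finger_gap: 0.0344
grip_force: 30.3
```

Run:
```python
from h import *
I=camera('wrist'); s=arm.observe(); print(s['joint_pos'],s['tcp_pos'],s['eef_rot'].round(3) if hasattr(s['eef_rot'],'round') else s['eef_rot'],s['finger_gap'])
mt=camera_model('top')
for z in (0,.1,.17): print(at(mt,325,177,z),at(mt,351,177,z))
```

```text
[ 5.84997360e-01  2.48843322e-01 -1.86569681e-01  4.82174904e-04
 -1.12797659e+00  9.85789890e-01] [0.49742764 0.1440845  0.13278714] [[ 1.     0.     0.006]
 [ 0.    -1.     0.004]
 [ 0.006 -0.004 -1.   ]] 0.03425801300297308
[ 0.51648296 -0.05250482] [ 0.51538501 -0.11263734]
[ 0.50086946 -0.05144514] [ 0.4998939  -0.10487492]
[ 0.48994001 -0.05070337] [ 0.48905012 -0.09944123]
```

Call:
step_arm(plan=[[[0.03,-0.02,-0.03,0.01,0,0,-0.12],[0.03,-0.035,-0.06,0.02,0,0,-0.24],[0.03,-0.05,-0.09,0.03,0,0,-0.36],[0.03,-0.06,-0.1,0.03,0,0,-0.48],[0.03,-0.06,-0.1,0.03,0,0,-0.6]]])

```text
time: 3.33
tcp_pos: [0.4335, 0.0411, 0.1594]
eef_rot: [[0.821, -0.571, -0.0], [-0.571, -0.821, 0.001], [-0.001, -0.0, -1.0]]
force: [-0.0, 0.5, -0.5]
finger_gap: 0.0348
grip_force: 30.3
```

Call:
step_arm(plan=[[[0.03,0,0,0,0,0,-0.12],[0.03,0,0,0,0,0,-0.24],[0.03,0,0,0,0,0,-0.36],[0.03,0,0,0,0,0,-0.48],[0.03,0,0,0,0,0,-0.6]]])

```text
time: 3.75
tcp_pos: [0.435, 0.043, 0.1586]
eef_rot: [[0.357, -0.934, -0.001], [-0.934, -0.357, -0.0], [-0.0, 0.001, -1.0]]
force: [-0.7, -0.5, -0.4]
finger_gap: 0.0346
grip_force: 30.3
```

Call:
step_arm(plan=[[[0.03,0,0,0,0,0,-0.12],[0.03,0,0,0,0,0,-0.24],[0.03,0,0,0,0,0,-0.36],[0.03,0,0,0,0,0,-0.48],[0.03,0,0,0,0,0,-0.6]]])

```text
time: 4.17
tcp_pos: [0.435, 0.043, 0.1585]
eef_rot: [[-0.233, -0.972, -0.001], [-0.972, 0.233, -0.0], [0.0, 0.001, -1.0]]
force: [0.6, -0.3, 0.3]
finger_gap: 0.0346
grip_force: 30.3
```

Call:
step_arm(plan=[[[0.03,0,0,0,0,0,-0.12],[0.03,0,0,0,0,0,-0.24],[0.03,0,0,0,0,0,-0.36],[0.03,0,0,0,0,0,-0.48],[0.03,0,0,0,0,0,-0.6]]])

```text
time: 4.58
tcp_pos: [0.4351, 0.043, 0.1585]
eef_rot: [[-0.742, -0.671, -0.001], [-0.671, 0.742, -0.0], [0.001, 0.001, -1.0]]
force: [-0.1, -0.6, -0.4]
finger_gap: 0.0346
grip_force: 30.3
```

Call:
step_arm(plan=[[[0.03,0,0,0,0,0,-0.12],[0.03,0,0,0,0,0,-0.24],[0.03,0,0,0,0,0,-0.36],[0.03,0,0,0,0,0,-0.48],[0.03,0,0,0,0,0,-0.6]]])

```text
time: 5.0
tcp_pos: [0.435, 0.043, 0.1585]
eef_rot: [[-0.991, -0.135, -0.001], [-0.135, 0.991, -0.0], [0.001, 0.0, -1.0]]
force: [0.3, 0.1, 0.2]
finger_gap: 0.0347
grip_force: 30.3
```

Call:
step_arm(plan=[[[0.03,0.005,-0.035,0,0,0,-0.12],[0.03,0.01,-0.07,0,0,0,-0.14],[0.03,0.013,-0.1045,0,0,0,-0.14],[0.03,0.013,-0.1045,-0.02,0,0,-0.14],[0.03,0.013,-0.1045,-0.02,0,0,-0.14]]])

```text
time: 5.42
tcp_pos: [0.4461, -0.0627, 0.1359]
eef_rot: [[-1.0, 0.003, -0.006], [0.003, 1.0, 0.001], [0.006, 0.001, -1.0]]
force: [0.0, 1.0, -1.4]
finger_gap: 0.0345
grip_force: 30.4
```

Run:
```python
from h import *
import time
camera('top'); s=arm.observe(); m=camera_model('wrist');I=camera('wrist'); T=camera('top'); cv2.imwrite('pics/w3f.png',I); print(s['time'],s['tcp_pos'],s['eef_rot'])
t=np.array(s['tcp_pos'])
for p in [(t[0],t[1],t[2]+.019),(.4502,-.0615,.068),(.4502,-.0615,.01)]: print(proj(m,p))
c=cv2.resize(I[170:400,160:480],None,fx=2,fy=2); d=cv2.resize(T[165:235,270:390],None,fx=640/120,fy=640/120,interpolation=cv2.INTER_CUBIC)
cv2.imwrite('pics/w3.png',cv2.resize(np.vstack([c,d]),None,fx=.7,fy=.7))
cv2.imwrite('pics/w3.png',cv2.resize(I,None,fx=1.25,fy=1.25))
```

```text
5.4667 [ 0.4466992  -0.06199931  0.13727449] [[-9.99986253e-01  6.54345544e-04 -5.20252732e-03]
 [ 6.54443394e-04  9.99999786e-01 -1.71058794e-05]
 [ 5.20251501e-03 -2.05104039e-05 -9.99986467e-01]]
[314.96054771 301.55582126]
[315.48907314 227.15251986]
[315.26521298 200.87168626]
```

View pics/w3.png

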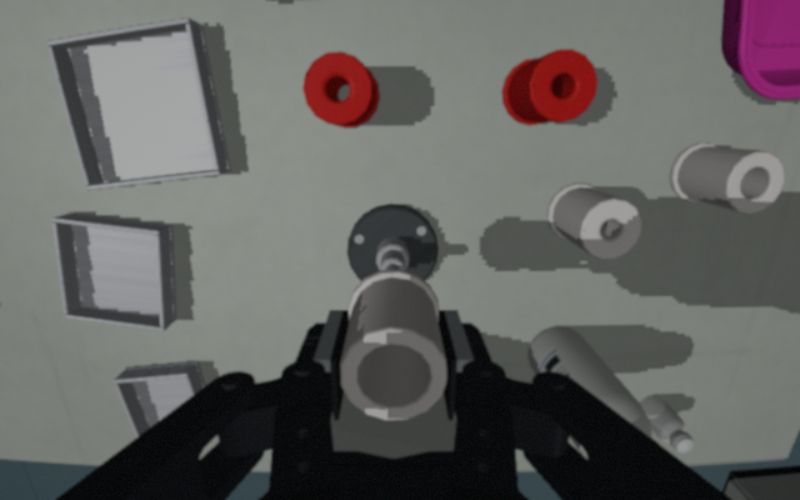

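The sleeve is held at (315,298) in native pixels, the gauge foot sits ahead of it at (314,198), and the pin runs under the flange. Now I lower part way and look down the bore.

Call:
step_arm(plan=[[[0.03,0.003,0,0,0,0,0],[0.03,0.003,0,-0.02,0,0,0],[0.03,0.003,0,-0.045,0,0,0],[0.03,0.003,0,-0.065,0,0,0],[0.03,0.003,0,-0.074,0,0,0]]])

```text
time: 5.98
tcp_pos: [0.4508, -0.0605, 0.0635]
eef_rot: [[-1.0, -0.003, -0.003], [-0.003, 1.0, 0.0], [0.003, 0.0, -1.0]]
force: [-0.6, 0.1, -1.4]
finger_gap: 0.0343
grip_force: 30.4
```

Run:
```python
from h import *
camera('top'); s=arm.observe(); m=camera_model('wrist');I=camera('wrist'); cv2.imwrite('pics/w4f.png',I); print(s['time'],s['tcp_pos'],s['force'])
t=np.array(s['tcp_pos'])
for p in [(t[0],t[1],t[2]+.019),(.4497,-.0625,.068),(.4497,-.0625,.067)]: print(proj(m,p))
cv2.imwrite('pics/w4.png',cv2.resize(I[230:370,240:390],None,fx=4,fy=4,interpolation=cv2.INTER_CUBIC))
```

```text
6.0333 [ 0.45034369 -0.06067621  0.06288982] [-1.31128434 -0.24715607 -1.79951501]
[314.92838332 301.66661282]
[310.77910336 281.84624316]
[310.80287512 280.64482299]
```

View pics/w4.png

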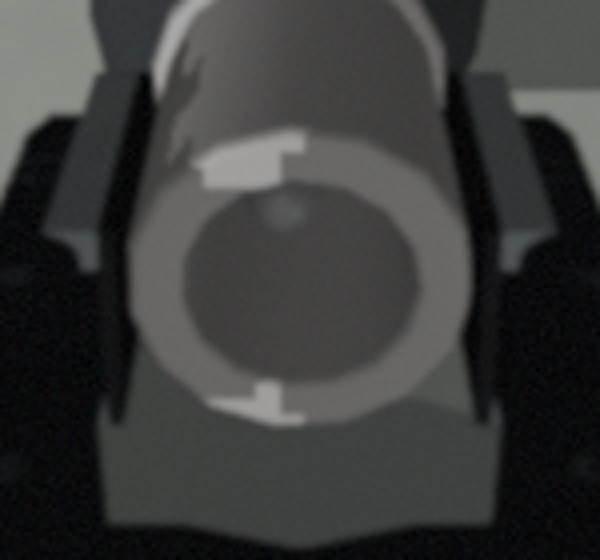

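The pin tip shows inside the bore at native (311,282.4), right where predicted for gauge (0.450, −0.0625). The sleeve is about 1.8 mm off in y, so I correct that and go down.

Call:
step_arm(plan=[[[0.03,0.0005,-0.0018,0,0,0,0],[0.03,0.0005,-0.0018,0,0,0,0],[0.03,0.0005,-0.0018,-0.008,0,0,0],[0.03,0.0005,-0.0018,-0.016,0,0,0],[0.03,0.0005,-0.0018,-0.02,0,0,0]]])

```text
time: 6.5
tcp_pos: [0.4552, -0.0632, 0.0475]
eef_rot: [[-1.0, -0.003, 0.007], [-0.003, 1.0, -0.0], [-0.007, -0.0, -1.0]]
force: [-0.7, -0.2, -1.6]
finger_gap: 0.0344
grip_force: 31.0
```

Call:
step_arm(plan=[[[0.03,0,0,-0.002,0,0,0],[0.03,0,0,-0.003,0,0,0],[0.03,0,0,-0.003,0,0,0]]])

```text
time: 6.75
tcp_pos: [0.453, -0.063, 0.0424]
eef_rot: [[-1.0, -0.002, 0.002], [-0.002, 1.0, 0.0], [-0.002, 0.0, -1.0]]
force: [2.1, -0.1, -0.9]
finger_gap: 0.034
grip_force: 30.9
```

Call:
step_arm(plan=[[[0.03,0,0,-0.002,0,0,0],[0.03,0,0,-0.002,0,0,0],[0.03,0,0,-0.002,0,0,0]]])

```text
time: 7.0
tcp_pos: [0.4529, -0.0629, 0.0403]
eef_rot: [[-1.0, -0.002, 0.001], [-0.002, 1.0, 0.0], [-0.001, 0.0, -1.0]]
force: [3.9, 0.3, -1.4]
finger_gap: 0.0343
grip_force: 30.8
```

Call:
step_arm(plan=[[[0.046,0,0,0,0,0,0],[0.046,0,0,0,0,0,0],[0.046,0,0,0,0,0,0],[0.046,0,0,0,0,0,0]]])

```text
time: 7.33
tcp_pos: [0.4515, -0.0632, 0.0399]
eef_rot: [[-1.0, -0.002, -0.001], [-0.002, 1.0, -0.0], [0.001, -0.0, -1.0]]
force: [-0.2, 0.1, 0.6]
finger_gap: 0.0462
grip_force: 0.0
```

Run:
```python
from h import *
s=arm.observe(); m=camera_model('wrist');I=camera('wrist'); print(s['time'],s['tcp_pos'],s['force'],s['finger_gap'])
for p in [(.450,-.0625,.06),(.450,-.0625,.068),(.450,-.0625,.078)]: print(proj(m,p))
cv2.imwrite('pics/w5.png',cv2.resize(I[230:370,240:390],None,fx=4,fy=4,interpolation=cv2.INTER_CUBIC))
```

```text
7.3333 [ 0.4514872  -0.06323118  0.0399431 ] [-0.24012111  0.09214571  0.63046683] 0.04621707629694121
[316.82559953 300.1758963 ]
[316.97180061 312.71396338]
[317.18088769 330.67812649]
```

View pics/w5.png

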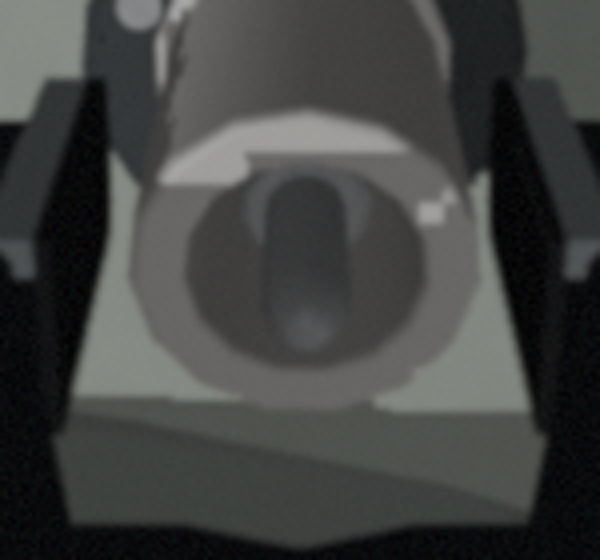

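Tip at (316.75,312.5), exactly as predicted for gauge (0.450, −0.0625). The pin protrudes from sleeve A, so A rests on the foot and goes in the large dish.

Call:
step_arm(plan=[[[0.046,-0.0015,0.0007,0,0,0,0],[0.03,-0.0015,0.0007,0,0,0,0],[0.03,-0.0015,0.0007,0,0,0,0],[0.03,-0.0015,0.0007,0,0,0,0],[0.03,-0.0015,0.0007,0.03,0,0,0]]])

```text
time: 7.8
tcp_pos: [0.4492, -0.0623, 0.0666]
eef_rot: [[-1.0, -0.001, -0.005], [-0.001, 1.0, -0.0], [0.005, -0.0, -1.0]]
force: [2.4, 0.3, -0.1]
finger_gap: 0.0342
grip_force: 32.5
```

Call:
step_arm(plan=[[[0.03,0,0,0.03,0,0,0],[0.03,0,0,0.055,0,0,0],[0.03,0,0,0.06,0,0,0],[0.03,-0.02,-0.03,0.06,0,0,0],[0.03,-0.04,-0.065,0.06,0,0,0]]])

```text
time: 8.22
tcp_pos: [0.4111, -0.1269, 0.1304]
eef_rot: [[-1.0, -0.005, 0.001], [-0.005, 1.0, 0.001], [-0.001, 0.001, -1.0]]
force: [1.2, -1.2, -0.5]
finger_gap: 0.0341
grip_force: 32.5
```

Call:
step_arm(plan=[[[0.03,-0.02,-0.035,0,0,0,0],[0.03,-0.04,-0.065,0,0,0,0],[0.03,-0.05,-0.09,0,0,0,0],[0.03,-0.05,-0.09,-0.02,0,0,0],[0.03,-0.05,-0.09,-0.035,0,0,0]]])

```text
time: 8.63
tcp_pos: [0.3599, -0.2186, 0.0944]
eef_rot: [[-1.0, 0.002, 0.001], [0.002, 1.0, 0.0], [-0.001, 0.0, -1.0]]
force: [0.1, -0.1, -0.9]
finger_gap: 0.0342
grip_force: 32.5
```

Lowering to TCP z ≈ 0.034, then release.

Call:
step_arm(plan=[[[0.03,-0.002,0,-0.035,0,0,0],[0.03,-0.002,0,-0.055,0,0,0],[0.03,-0.002,0,-0.0595,0,0,0],[0.03,-0.002,0,-0.0595,0,0,0],[0.03,-0.002,0,-0.0595,0,0,0]]])

```text
time: 9.05
tcp_pos: [0.3587, -0.2174, 0.0356]
eef_rot: [[-1.0, -0.002, -0.001], [-0.002, 1.0, 0.0], [0.001, 0.0, -1.0]]
force: [0.4, -0.8, -0.3]
finger_gap: 0.034
grip_force: 32.5
```

Call:
step_arm(plan=[[[0.05,0,0,0,0,0,0],[0.05,0,0,0,0,0,0],[0.05,0,0,0,0,0,0]]])

```text
time: 9.3
tcp_pos: [0.3591, -0.2175, 0.0361]
eef_rot: [[-1.0, -0.002, 0.001], [-0.002, 1.0, -0.0], [-0.001, -0.0, -1.0]]
force: [-0.6, -0.0, -0.1]
finger_gap: 0.0501
grip_force: 0.0
```

Call:
step_arm(plan=[[[0.06,0,0,0.04,0,0,0],[0.06,0,0,0.08,0,0,0],[0.06,0.01,0.03,0.12,0,0,0],[0.06,0.03,0.07,0.13,0,0,0],[0.06,0.05,0.11,0.13,0,0,0]]])

```text
time: 9.72
tcp_pos: [0.4045, -0.1197, 0.169]
eef_rot: [[-1.0, 0.001, 0.008], [0.001, 1.0, -0.0], [-0.008, -0.0, -1.0]]
force: [0.6, -0.2, -0.2]
finger_gap: 0.0602
grip_force: 0.0
```

Run:
```python
from h import *
T=camera('top'); m=camera_model('top'); s=arm.observe(); print(s['time'],s['tcp_pos'],s['joint_pos'])
cv2.imwrite('pics/t6.png',cv2.resize(T[125:275,225:445],None,fx=3.5,fy=3.5,interpolation=cv2.INTER_CUBIC))
for z in (.05,.053): print(proj(m,(.3575,-.219,z)))
```

```text
9.7667 [ 0.40738797 -0.11413296  0.16784732] [ 9.97422762e-02  3.66577625e-02 -3.45582406e-01 -8.24973726e-04
 -1.17976251e+00 -1.66598388e+00]
[404.12521832 245.22016805]
[404.4169574  245.24582986]
```

View pics/t6.png

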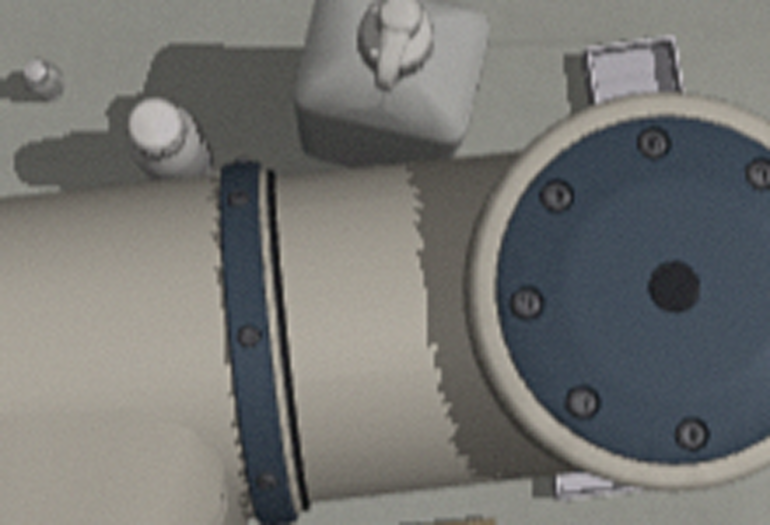

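Used as a check, the arm hides the dish in this top view, but the force and height at release agree. Next is sleeve B at (0.4249, 0.0617).

Call:
step_arm(plan=[[[0.06,0.003,0.035,0,0,0,0],[0.06,0.007,0.075,0,0,0,0],[0.06,0.011,0.115,0,0,0,0],[0.06,0.014,0.155,0,0,0,0],[0.06,0.0175,0.176,-0.02,0,0,0]]])

```text
time: 10.18
tcp_pos: [0.4224, 0.0599, 0.148]
eef_rot: [[-1.0, -0.005, 0.008], [-0.005, 1.0, 0.003], [-0.008, 0.003, -1.0]]
force: [1.9, 0.9, 0.4]
finger_gap: 0.0601
grip_force: 0.0
```

Call:
step_arm(plan=[[[0.06,0,0,0,0,0,0],[0.06,0,0,0,0,0,0]]])

```text
time: 10.35
tcp_pos: [0.4193, 0.0566, 0.144]
eef_rot: [[-1.0, -0.004, -0.002], [-0.004, 1.0, -0.001], [0.002, -0.001, -1.0]]
force: [-0.0, -0.3, 0.3]
finger_gap: 0.06
grip_force: 0.0
```

Run:
```python
from h import *
s=arm.observe(); m=camera_model('wrist');I=camera('wrist'); cv2.imwrite('pics/w7.png',I); print(s['time'],s['tcp_pos'])
for n,p in [('B',(.4249,.0617,.05)),('C',(.3971,.1433,.05))]:
  q=proj(m,p); print(n,q)
  for lo in (100,110,120,140,160):
    try: e=blob(I,*q,30,lo); print(lo,np.round(e,1),at(m,e[0],e[1],.05).round(4))
    except Exception as x: print('-')
  # bore: dark
  for lo in (50,60,70,80):
    try: e=blob(I,*q,10,lo,True); print('bore',lo,np.round(e,1),at(m,e[0],e[1],.05).round(4))
    except Exception as x: print('-')
T=camera('top');mt=camera_model('top'); q=proj(mt,(.3585,-.219,.053)); print(blob(T,*q,12,160),q)
```

```text
10.35 [0.41927195 0.05660602 0.14402461]
B [321.63735849 216.81091246]
100 [311.  220.4  63.8  93.7] [0.4278 0.0539]
110 [311.1 220.6  63.7  93.4] [0.4279 0.0539]
120 [310.8 220.6  63.4  93.8] [0.4279 0.0537]
140 [320.5 216.4  44.1  47.3] [0.4246 0.0608]
160 [320.3 216.1  40.9  43.9] [0.4243 0.0607]
-
-
bore 70 [320.3 215.9  11.9  13.1] [0.4242 0.0607]
bore 80 [320.2 215.9  13.   14. ] [0.4242 0.0607]
C [435.59049007 180.95908457]
100 [429.2 176.2  49.3  73. ] [0.3936 0.1383]
110 [436.  181.8  49.9  54.1] [0.3977 0.1437]
120 [434.  179.8  44.8  50.5] [0.3962 0.1421]
140 [434.1 180.   43.6  49. ] [0.3964 0.1421]
160 [434.1 179.9  40.5  45.8] [0.3964 0.1422]
-
bore 60 [432.1 171.9   1.8   2.3] [0.3905 0.14  ]
bore 70 [432.5 180.9  17.1  21.4] [0.3971 0.141 ]
bore 80 [433.7 180.9  20.6  23.9] [0.397  0.1419]
(402.9787317911784, 247.9625333150228, 24.55738067626953, 59.27411397298177) [404.3980665  244.77529589]
```

Call:
step_arm(plan=[[[0.06,0.005,0.0043,-0.01,0,0,0],[0.06,0.005,0.0043,-0.05,0,0,0],[0.06,0.005,0.0043,-0.085,0,0,0],[0.06,0.005,0.0043,-0.11,0,0,0],[0.06,0.005,0.0043,-0.114,0,0,0]]])

```text
time: 10.87
tcp_pos: [0.4222, 0.058, 0.0276]
eef_rot: [[-1.0, 0.001, -0.006], [0.001, 1.0, -0.003], [0.006, -0.003, -1.0]]
force: [-0.7, -0.3, 0.1]
finger_gap: 0.0598
grip_force: 0.0
```

Call:
step_arm(plan=[[[0.06,0,0,0,0,0,0],[0.06,0,0,0,0,0,0]]])

```text
time: 11.03
tcp_pos: [0.4262, 0.06, 0.0323]
eef_rot: [[-1.0, -0.001, 0.002], [-0.001, 1.0, 0.0], [-0.002, 0.0, -1.0]]
force: [0.4, 0.1, 0.7]
finger_gap: 0.0602
grip_force: 0.0
```

Call:
step_arm(plan=[[[0.06,-0.001,0.0005,-0.001,0,0,0],[0.06,-0.001,0.0005,-0.001,0,0,0],[0.03,-0.001,0.0005,-0.001,0,0,0],[0.03,-0.001,0.0005,-0.001,0,0,0],[0.03,-0.001,0.0005,-0.001,0,0,0]]])

```text
time: 11.45
tcp_pos: [0.4245, 0.0609, 0.0307]
eef_rot: [[-1.0, -0.002, 0.002], [-0.002, 1.0, 0.0], [-0.002, 0.0, -1.0]]
force: [-1.4, 0.6, 5.8]
finger_gap: 0.0342
grip_force: 29.4
```

Call:
step_arm(plan=[[[0.03,0,0,0,0,0,0],[0.03,0,0,0,0,0,0],[0.03,0,0,0,0,0,0]]])

```text
time: 11.7
tcp_pos: [0.4245, 0.0609, 0.0307]
eef_rot: [[-1.0, -0.002, 0.001], [-0.002, 1.0, 0.0], [-0.002, 0.0, -1.0]]
force: [-1.2, 0.2, 5.0]
finger_gap: 0.034
grip_force: 29.4
```

Call:
step_arm(plan=[[[0.03,0,0,0.03,0,0,0],[0.03,0,0,0.06,0,0,0],[0.03,0,0,0.08,0,0,0],[0.03,0.008,-0.04,0.085,0,0,0],[0.03,0.016,-0.08,0.085,0,0,0]]])

```text
time: 12.12
tcp_pos: [0.4417, -0.0184, 0.1174]
eef_rot: [[-1.0, -0.008, 0.006], [-0.008, 1.0, 0.001], [-0.006, 0.001, -1.0]]
force: [0.9, -0.7, -0.5]
finger_gap: 0.034
grip_force: 30.4
```

Call:
step_arm(plan=[[[0.03,0.01,-0.04,0,0,0,0],[0.03,0.01,-0.043,0,0,0,0],[0.03,0.01,-0.043,0,0,0,0],[0.03,0.01,-0.043,0,0,0,0],[0.03,0.01,-0.043,0,0,0,0]]])

```text
time: 12.53
tcp_pos: [0.4497, -0.0615, 0.1147]
eef_rot: [[-1.0, -0.003, -0.0], [-0.003, 1.0, 0.0], [0.0, 0.0, -1.0]]
force: [-0.2, 0.6, -0.7]
finger_gap: 0.0341
grip_force: 30.4
```

Call:
step_arm(plan=[[[0.03,0.0003,-0.001,0,0,0,0],[0.03,0.0003,-0.001,-0.008,0,0,0],[0.03,0.0003,-0.001,-0.014,0,0,0],[0.03,0.0003,-0.001,-0.02,0,0,0],[0.03,0.0003,-0.001,-0.022,0,0,0]]])

```text
time: 12.95
tcp_pos: [0.4493, -0.063, 0.0912]
eef_rot: [[-1.0, -0.002, -0.002], [-0.002, 1.0, -0.0], [0.002, -0.0, -1.0]]
force: [-0.6, 0.2, -1.0]
finger_gap: 0.034
grip_force: 30.4
```

Call:
step_arm(plan=[[[0.03,0,0,0,0,0,0],[0.03,0,0,0,0,0,0]]])

```text
time: 13.12
tcp_pos: [0.4502, -0.0633, 0.0926]
eef_rot: [[-1.0, -0.002, -0.0], [-0.002, 1.0, -0.0], [0.0, -0.0, -1.0]]
force: [-0.2, 0.0, 0.1]
finger_gap: 0.034
grip_force: 30.4
```

Call:
step_arm(plan=[[[0.03,0,0.0007,-0.004,0,0,0],[0.03,0,0.0007,-0.008,0,0,0],[0.03,0,0.0007,-0.012,0,0,0],[0.03,0,0.0007,-0.013,0,0,0]]])

```text
time: 13.45
tcp_pos: [0.4497, -0.0626, 0.0789]
eef_rot: [[-1.0, -0.002, -0.001], [-0.002, 1.0, 0.0], [0.001, 0.0, -1.0]]
force: [-0.2, 0.2, -0.7]
finger_gap: 0.0342
grip_force: 30.4
```

Call:
step_arm(plan=[[[0.03,0,0,-0.002,0,0,0],[0.03,0,0,-0.0035,0,0,0],[0.03,0,0,-0.0035,0,0,0],[0.03,0,0,-0.0035,0,0,0]]])

```text
time: 13.78
tcp_pos: [0.4503, -0.0627, 0.0767]
eef_rot: [[-1.0, -0.002, 0.0], [-0.002, 1.0, -0.0], [-0.0, -0.0, -1.0]]
force: [-1.4, 0.9, 5.3]
finger_gap: 0.034
grip_force: 30.9
```

Call:
step_arm(plan=[[[0.03,0,0,-0.001,0,0,0],[0.03,0,0,-0.001,0,0,0],[0.03,0,0,-0.001,0,0,0]]])

```text
time: 14.03
tcp_pos: [0.4506, -0.0627, 0.0765]
eef_rot: [[-1.0, -0.002, 0.001], [-0.002, 1.0, -0.0], [-0.001, -0.0, -1.0]]
force: [-4.3, 2.6, 11.8]
finger_gap: 0.0341
grip_force: 31.5
```

Run:
```python
from h import *
m=camera_model('wrist');I=cv2.imread('pics/w3f.png'); J=cv2.imread('pics/w7.png'); T=cv2.imread('pics/top0.png'); mt=camera_model('top')
g=cv2.cvtColor(T,cv2.COLOR_BGR2GRAY)
# dish corners in the top view: bright rim/dark edge -> minAreaRect of pixels differing from desk
desk=np.median(g[205:240,360:375]); print(desk)
for n,u,v,r in[('small',405.5,150.5,22),('med',416,197,24),('large',401,245,28)]:
  x0,y0=int(u-r),int(v-r); k=6; p=cv2.resize(T[y0:y0+2*r,x0:x0+2*r],None,fx=k,fy=k,interpolation=cv2.INTER_CUBIC).astype(int)
  # dish floor is bluish/bright vs greenish desk
  d=(p[...,0]-p[...,1]); b=((d>3)).astype(np.uint8); b=cv2.morphologyEx(b,cv2.MORPH_CLOSE,np.ones((15,15)))
  c=max(cv2.findContours(b,0,2)[0],key=cv2.contourArea); q=cv2.minAreaRect(c)
  cc=(np.array(q[0])+.5)/k-.5+[x0,y0]; print(n,cc,np.array(q[1])/k,q[2],at(mt,*cc,.003),at(mt,*cc,.018))
```

```text
139.0
small [406.08702596 149.52086385] [26.02945201 27.4737498 ] 81.94090270996094 [ 0.5771679  -0.24229858] [ 0.57379997 -0.23895511]
med [415.37295024 196.73087565] [33.31715139 32.83429718] 5.19442892074585 [ 0.46642742 -0.25912465] [ 0.46491727 -0.2554989 ]
large [400.71095785 245.00201416] [40.58154297 40.57842509] 82.47618103027344 [ 0.35709616 -0.22103114] [ 0.35742015 -0.21804445]
```

B stopped hard on the upper shoulder: underside at 46 mm and the force rising to 12 N. It goes in the small dish, going round the pump.

Call:
step_arm(plan=[[[0.03,0,0,0.03,0,0,0],[0.03,0,0,0.045,0,0,0],[0.03,-0.005,-0.03,0.045,0,0,0],[0.03,-0.01,-0.07,0.045,0,0,0],[0.03,-0.01,-0.11,0.045,0,0,0]]])

```text
time: 14.45
tcp_pos: [0.4398, -0.1732, 0.1207]
eef_rot: [[-1.0, -0.004, 0.001], [-0.004, 1.0, 0.0], [-0.001, 0.0, -1.0]]
force: [1.5, 1.1, -0.8]
finger_gap: 0.0338
grip_force: 31.5
```

Call:
step_arm(plan=[[[0.03,0.0,-0.04,0,0,0,0],[0.03,0.015,-0.07,0,0,0,0],[0.03,0.05,-0.07,0,0,0,0],[0.03,0.08,-0.07,0,0,0,0],[0.03,0.08,-0.07,0,0,0,0]]])

```text
time: 14.87
tcp_pos: [0.5241, -0.2436, 0.119]
eef_rot: [[-1.0, -0.001, 0.001], [-0.001, 1.0, -0.001], [-0.001, -0.001, -1.0]]
force: [0.7, -1.1, -0.4]
finger_gap: 0.0342
grip_force: 31.5
```

Call:
step_arm(plan=[[[0.03,0,0,0,0,0,0],[0.03,0,0,0,0,0,0]]])

```text
time: 15.03
tcp_pos: [0.5198, -0.2425, 0.1196]
eef_rot: [[-1.0, -0.002, -0.001], [-0.002, 1.0, 0.0], [0.001, 0.0, -1.0]]
force: [0.2, 0.1, -1.1]
finger_gap: 0.0339
grip_force: 31.5
```

Run:
```python
from h import *
s=arm.observe(); m=camera_model('wrist');I=camera('wrist'); cv2.imwrite('pics/w8.png',I); print(s['time'],s['tcp_pos'])
for n,p,h in [('small',(.573,-.238),.03),('med',(.4655,-.2555),.037),('large',(.3575,-.218),.045)]:
  print(n,proj(m,(*p,.018)),[proj(m,(p[0]+a*h,p[1]+b*h,.018)).round() for a,b in((1,1),(1,-1),(-1,-1),(-1,1))])
cv2.imwrite('pics/w8v.png',cv2.resize(I,None,fx=1.25,fy=1.25))
```

```text
15.0333 [ 0.51980534 -0.24246264  0.11958659]
small [319.99170609 268.6578587 ] [array([355., 300.]), array([284., 300.]), array([282., 234.]), array([359., 235.])]
med [296.36490008 133.30713234] [array([347., 184.]), array([247., 184.]), array([241.,  78.]), array([350.,  78.])]
large [354.42610174 -39.95253504] [array([420.,  38.]), array([284.,  37.]), array([ 281., -122.]), array([ 430., -119.])]
```

View pics/w8v.png

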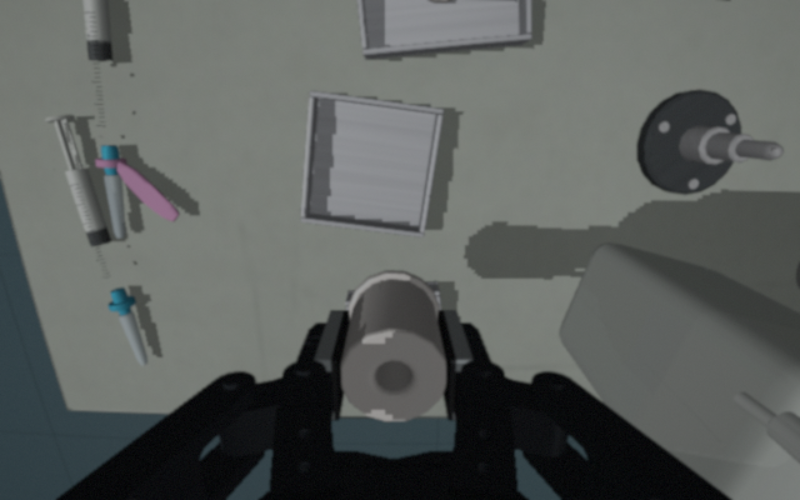

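The held sleeve B is at (315,299) native. The medium dish rim is centred at (296.2,130.4), about 2 mm from prediction, which is the known far-range bias. The small dish lies under the flange as predicted.

Call:
step_arm(plan=[[[0.03,0.03,0.003,0,0,0,0],[0.03,0.053,0.0045,0,0,0,0],[0.03,0.053,0.0045,-0.03,0,0,0],[0.03,0.053,0.0045,-0.055,0,0,0],[0.03,0.053,0.0045,-0.06,0,0,0]]])

```text
time: 15.5
tcp_pos: [0.5699, -0.2368, 0.0559]
eef_rot: [[-1.0, -0.001, -0.007], [-0.001, 1.0, 0.003], [0.007, 0.003, -1.0]]
force: [-1.1, 0.7, -0.8]
finger_gap: 0.0338
grip_force: 31.5
```

Call:
step_arm(plan=[[[0.03,0,0,0,0,0,0],[0.03,0,0,0,0,0,0],[0.03,0,0,-0.01,0,0,0],[0.03,0,0,-0.016,0,0,0],[0.03,0,0,-0.016,0,0,0]]])

```text
time: 15.92
tcp_pos: [0.5725, -0.2379, 0.0434]
eef_rot: [[-1.0, -0.001, -0.001], [-0.001, 1.0, 0.001], [0.001, 0.001, -1.0]]
force: [-0.1, 0.0, -0.2]
finger_gap: 0.0341
grip_force: 31.5
```

Call:
step_arm(plan=[[[0.03,0,0,-0.005,0,0,0],[0.03,0,0,-0.0085,0,0,0],[0.03,0,0,-0.0085,0,0,0],[0.03,0,0,-0.0085,0,0,0]]])

```text
time: 16.25
tcp_pos: [0.5731, -0.2381, 0.0355]
eef_rot: [[-1.0, -0.002, -0.0], [-0.002, 1.0, 0.0], [0.0, 0.0, -1.0]]
force: [0.3, -0.0, 0.1]
finger_gap: 0.0341
grip_force: 31.5
```

Call:
step_arm(plan=[[[0.046,0,0,0,0,0,0],[0.046,0,0,0,0,0,0],[0.046,0,0,0,0,0,0]]])

```text
time: 16.5
tcp_pos: [0.5735, -0.2382, 0.0361]
eef_rot: [[-1.0, -0.002, 0.001], [-0.002, 1.0, -0.0], [-0.001, -0.0, -1.0]]
force: [-0.3, -0.9, 0.2]
finger_gap: 0.046
grip_force: 0.0
```

Call:
step_arm(plan=[[[0.046,0,0,0.03,0,0,0],[0.05,0,0,0.07,0,0,0],[0.05,0,0,0.11,0,0,0],[0.05,-0.03,0,0.13,0,0,0],[0.05,-0.07,0.0,0.13,0,0,0]]])

```text
time: 16.92
tcp_pos: [0.5071, -0.2393, 0.1712]
eef_rot: [[-1.0, -0.004, 0.011], [-0.004, 1.0, -0.004], [-0.011, -0.004, -1.0]]
force: [1.1, 0.0, 1.0]
finger_gap: 0.0501
grip_force: 0.0
```

Run:
```python
from h import *
s=arm.observe(); m=camera_model('wrist');I=camera('wrist'); cv2.imwrite('pics/w9.png',I); print(s['time'],s['tcp_pos'])
q=proj(m,(.573,-.238,.053)); r=proj(m,(.591,-.238,.053)); print(q,r)
mt=camera_model('top'); T=camera('top'); q2=proj(mt,(.573,-.239,.053)); print(q2)
for lo in(120,140,160):
  try: e=blob(T,*q2,10,lo); print(lo,np.round(e,1),at(mt,e[0],e[1],.053))
  except Exception as x: print(x)
g=cv2.cvtColor(T,cv2.COLOR_BGR2GRAY); u,v=q2.astype(int); print(g[v-15:v+16,u-16:u+17:1][::2,::2])
```

```text
16.9167 [ 0.50713395 -0.23929258  0.17122379]
[316.39684066 270.07200966] [316.27159844 287.84331057]
[409.51529319 146.30660015]
120 [403.2 136.4   9.4  51.5] [ 0.59537379 -0.22600932]
140 [401.9 141.7   9.1  28.9] [ 0.58368054 -0.22254801]
160 [411.3 150.8   4.8  10.1] [ 0.56284885 -0.24243542]
[[160 163 154 156 151 148 147 141 140  72  64  33  45  35  39  43  75]
 [162 159 156 155 151 148 143 142 118  89  36  37  43  43  44  38 112]
 [161 157 153 152 151 145 144 140  96  70  26  41  42  40  38  48  71]
 [162 155 157 153 148 145 144 129  80  51  28  39  36  36  37  77  20]
 [157 157 152 149 145 141 140 121  75  26  36  36  39  32  36  79  53]
 [159 154 148 148 147 142 136 121  58  20  28  38  39  31  69  24  73]
 [155 153 151 147 142 144 124 121  25  32  29  28  32  40  51  39  65]
 [157 150 149 144 144 138 125 119  20  27  24  25  31  47  17  56  60]
 [155 154 150 145 140 133 128  96  20  20  25  21  25  51 120 125  39]
 [154 153 143 144 140 135 124  83  30  66  36  94 102 136 146 116  10]
 [158 154 149 144 141 131 117 175 147 117 164 172  90  75 150  37  11]
 [159 154 152 146 141 131 116 163 174 176 137  94  93  68 119   8  10]
 [157 155 149 148 142 130 119  59  55 115  95  91  96  61  43   9  14]
 [158 155 148 145 139 126 118  62 132 168 168  99  65  30   2  17  12]
 [158 153 150 147 143 124 115  63 153 161 169  42   7  14  12  13  14]
 [162 154 151 147 140 120  97  38  99  87 124  32  39  12   3  12  12]]
```

Now over to C.

Call:
step_arm(plan=[[[0.06,-0.04,0,0,0,0,0],[0.06,-0.07,0.03,0,0,0,0],[0.06,-0.1,0.06,0,0,0,0],[0.06,-0.105,0.1,0,0,0,0],[0.06,-0.105,0.14,0,0,0,0]]])

```text
time: 17.43
tcp_pos: [0.3961, -0.0975, 0.166]
eef_rot: [[-1.0, 0.001, 0.001], [0.001, 1.0, 0.0], [-0.001, 0.0, -1.0]]
force: [1.7, 1.1, -0.8]
finger_gap: 0.0601
grip_force: 0.0
```

Call:
step_arm(plan=[[[0.06,0,0.04,0,0,0,0],[0.06,0,0.08,0,0,0,0],[0.06,0,0.12,0,0,0,0],[0.06,0,0.16,0,0,0,0],[0.06,0,0.2,0,0,0,0]]])

```text
time: 17.85
tcp_pos: [0.3978, 0.104, 0.1662]
eef_rot: [[-1.0, -0.002, 0.001], [-0.002, 1.0, 0.001], [-0.001, 0.001, -1.0]]
force: [0.9, 0.1, 0.1]
finger_gap: 0.0599
grip_force: 0.0
```

Call:
step_arm(plan=[[[0.06,-0.002,0.04,-0.01,0,0,0],[0.06,-0.002,0.04,-0.02,0,0,0],[0.06,-0.002,0.04,-0.02,0,0,0],[0.06,-0.002,0.04,-0.02,0,0,0]]])

```text
time: 18.18
tcp_pos: [0.3958, 0.1417, 0.1455]
eef_rot: [[-1.0, -0.003, -0.001], [-0.003, 1.0, -0.001], [0.001, -0.001, -1.0]]
force: [-0.5, -0.3, 0.4]
finger_gap: 0.0599
grip_force: 0.0
```

Run:
```python
from h import *
s=arm.observe(); m=camera_model('wrist');I=camera('wrist'); cv2.imwrite('pics/w10.png',I); print(s['time'],s['tcp_pos'])
q=proj(m,(.3971,.1433,.05)); print(q)
for lo in (140,150,160):
    try: e=blob(I,*q,30,lo); print(lo,np.round(e,1),at(m,e[0],e[1],.05).round(4))
    except Exception as x: print('-')
for lo in (60,70,80):
    try: e=blob(I,*q,13,lo,True); print('bore',lo,np.round(e,1),at(m,e[0],e[1],.05).round(4))
    except Exception as x: print('-')
mt=camera_model('top'); T=camera('top'); T0=cv2.imread('pics/top0.png'); cv2.imwrite('pics/t10.png',T)
d=cv2.cvtColor(cv2.absdiff(T,T0),cv2.COLOR_BGR2GRAY)
g=cv2.cvtColor(T,cv2.COLOR_BGR2GRAY)
for n,x,y in(('small',.573,-.239),('large',.3585,-.2185)):
  q=proj(mt,(x,y,.053)); u,v=q.round().astype(int); print(n,q)
  print(g[v-13:v+14,u-13:u+14][::2,::2])
for n,x,y,z in(('pump',.55,-.085,.17),('bottle',.535,.062,.134),('vial',.58,.141,.047)):
  u,v=proj(mt,(x,y,z)).round().astype(int); print(n,d[v-12:v+13,u-12:u+13].mean())
```

```text
18.1833 [0.39582101 0.14171109 0.14551063]
[316.98234817 210.47170119]
140 [315.9 210.5  45.   48.1] [0.3972 0.1425]
150 [316.1 210.1  43.6  46.4] [0.3968 0.1427]
160 [316.1 210.   42.1  45.1] [0.3967 0.1426]
-
bore 70 [311.4 210.9  10.6  17.1] [0.3975 0.1392]
bore 80 [315.4 209.5  19.1  22. ] [0.3964 0.1421]
small [409.51529319 146.30660015]
[[135 135 137 137 133 136 137 139 139 138 139 139 135 134]
 [133 130 133 134 137 139 123 133 149 160 163 140 141 136]
 [126 141 161 152 124 115 123 105  71  62 145 138 138 140]
 [ 97  79  87 113 112 151 155 159 138  80  85 145 140 139]
 [164 163 164 144 179 180 179 180 181 159  63 147 135 140]
 [129 166 122 175 177 185 145 158 180 186  83 133 141 140]
 [ 94  97  72 180 181 119  53  59 173 181 136 163 136 140]
 [ 94  76  72 184 181  94  50  60 170 181 150 177 138 137]
 [ 99  63  56 181 178 182 143 154 180 182 119 133 140 139]
 [100  63  57  84 185 182 176 180 181 170  86  77 143 141]
 [ 88  58  57  56  79 162 174 173 133  99  94  67 128 142]
 [ 88  98  58  58  59  62  53 114  98  92  96  54 135 138]
 [ 93  92  87  74  65  73 128 168 164  95  95  
[... 269 characters left out ...]
 102  99  98]
 [ 98  92  97  74 102 162 184 192 176 167 172 150  97  95]
 [103 100  71  82 194 138  82  67 134 187 154 174  95  97]
 [ 96  78  68 179 163  91 102  65  49 134 186 177  94  99]
 [ 86  67  63 191 109  97  98  83  67  68 190 178  95 100]
 [ 84  70  61 192  95 101 102  80  72  77 188 173  96  99]
 [100 101  58 159 174  96  94  73  62 136 184 169  92  99]
 [101  94  76  61 190 167 100  83 155 189 159 176 154 100]
 [104 101  96 124 105 171 187 184 183 170 172 172 174  94]
 [169 174 174 171 158 159 155 151 165 164 167 166 173  93]
 [166 162 165 165 165 167 168 167 167 170 171 169 174  93]
 [164 167 168 167 168 164 170 168 167 170 171 173 175  98]]
pump 2.0464
bottle 2.1728
vial 2.272
```

Sleeves A and B each stand centred in their dishes, and the bystanders have not moved. Grasping C.

Call:
step_arm(plan=[[[0.06,0.001,0.001,-0.03,0,0,0],[0.06,0.001,0.001,-0.07,0,0,0],[0.06,0.001,0.001,-0.1,0,0,0],[0.06,0.001,0.001,-0.1145,0,0,0],[0.06,0.001,0.001,-0.1145,0,0,0]]])

```text
time: 18.7
tcp_pos: [0.3956, 0.1404, 0.0289]
eef_rot: [[-1.0, 0.001, -0.005], [0.001, 1.0, -0.003], [0.005, -0.003, -1.0]]
force: [-0.2, 0.2, -0.2]
finger_gap: 0.0598
grip_force: 0.0
```

Call:
step_arm(plan=[[[0.06,0,0,0,0,0,0],[0.06,0,0,0,0,0,0],[0.06,0,0,0,0,0,0],[0.06,0,0,0,0,0,0]]])

```text
time: 19.03
tcp_pos: [0.3982, 0.1434, 0.0326]
eef_rot: [[-1.0, -0.002, 0.003], [-0.002, 1.0, 0.002], [-0.003, 0.002, -1.0]]
force: [0.2, 0.7, 0.8]
finger_gap: 0.0597
grip_force: 0.0
```

Call:
step_arm(plan=[[[0.06,-0.001,-0.0005,-0.001,0,0,0],[0.03,-0.001,-0.0005,-0.001,0,0,0],[0.03,-0.001,-0.0005,-0.001,0,0,0],[0.03,-0.001,-0.0005,-0.001,0,0,0],[0.03,-0.001,-0.0005,-0.001,0,0,0]]])

```text
time: 19.45
tcp_pos: [0.3963, 0.1425, 0.0307]
eef_rot: [[-1.0, -0.002, 0.0], [-0.002, 1.0, 0.0], [-0.0, 0.0, -1.0]]
force: [-0.5, -0.2, 6.2]
finger_gap: 0.034
grip_force: 29.8
```

Call:
step_arm(plan=[[[0.03,0,0,0,0,0,0],[0.03,0,0,0,0,0,0],[0.03,0,0,0,0,0,0]]])

```text
time: 19.7
tcp_pos: [0.3963, 0.1425, 0.0307]
eef_rot: [[-1.0, -0.002, 0.0], [-0.002, 1.0, 0.0], [-0.0, 0.0, -1.0]]
force: [-0.7, -0.4, 6.3]
finger_gap: 0.0339
grip_force: 29.8
```

Call:
step_arm(plan=[[[0.03,0,0,0.03,0,0,0],[0.03,0,0,0.06,0,0,0],[0.03,0,0,0.09,0,0,0],[0.03,0.01,-0.04,0.095,0,0,0],[0.03,0.02,-0.08,0.095,0,0,0]]])

```text
time: 20.12
tcp_pos: [0.4179, 0.0637, 0.1279]
eef_rot: [[-1.0, -0.007, 0.006], [-0.007, 1.0, 0.003], [-0.006, 0.003, -1.0]]
force: [1.7, 0.1, -1.1]
finger_gap: 0.0344
grip_force: 30.4
```

Call:
step_arm(plan=[[[0.03,0.01,-0.04,0,0,0,0],[0.03,0.022,-0.08,0,0,0,0],[0.03,0.034,-0.12,0,0,0,0],[0.03,0.034,-0.125,0,0,0,0],[0.03,0.034,-0.125,0,0,0,0]]])

```text
time: 20.53
tcp_pos: [0.45, -0.0649, 0.1247]
eef_rot: [[-1.0, 0.003, -0.001], [0.003, 1.0, -0.0], [0.001, -0.0, -1.0]]
force: [0.0, 0.7, -1.3]
finger_gap: 0.0343
grip_force: 30.4
```

Call:
step_arm(plan=[[[0.03,0,0,0,0,0,0],[0.03,0,0,0,0,0,0],[0.03,0,0,0,0,0,0]]])

```text
time: 20.78
tcp_pos: [0.4501, -0.0615, 0.1252]
eef_rot: [[-1.0, -0.004, -0.0], [-0.004, 1.0, 0.0], [0.0, 0.0, -1.0]]
force: [1.2, -0.1, -0.5]
finger_gap: 0.0339
grip_force: 30.4
```

Call:
step_arm(plan=[[[0.03,0,0,-0.012,0,0,0],[0.03,0,0,-0.024,0,0,0],[0.03,0,0,-0.034,0,0,0],[0.03,0,0,-0.044,0,0,0],[0.03,0,0,-0.044,0,0,0]]])

```text
time: 21.2
tcp_pos: [0.4488, -0.0615, 0.0796]
eef_rot: [[-1.0, -0.003, -0.003], [-0.003, 1.0, 0.0], [0.003, 0.0, -1.0]]
force: [0.1, -0.0, 0.2]
finger_gap: 0.0343
grip_force: 30.4
```

Call:
step_arm(plan=[[[0.03,0,0,-0.006,0,0,0],[0.03,0,0,-0.012,0,0,0],[0.03,0,0,-0.018,0,0,0],[0.03,0,0,-0.018,0,0,0]]])

```text
time: 21.53
tcp_pos: [0.4495, -0.0624, 0.0622]
eef_rot: [[-1.0, -0.002, -0.002], [-0.002, 1.0, 0.0], [0.002, 0.0, -1.0]]
force: [0.3, 0.5, -1.5]
finger_gap: 0.034
grip_force: 30.4
```

Call:
step_arm(plan=[[[0.03,0,0,-0.002,0,0,0],[0.03,0,0,-0.004,0,0,0],[0.03,0,0,-0.004,0,0,0],[0.03,0,0,-0.004,0,0,0]]])

```text
time: 21.87
tcp_pos: [0.4502, -0.0627, 0.0593]
eef_rot: [[-1.0, -0.002, 0.0], [-0.002, 1.0, 0.0], [-0.0, 0.0, -1.0]]
force: [-0.5, 0.3, -0.8]
finger_gap: 0.0339
grip_force: 30.4
```

Call:
step_arm(plan=[[[0.03,0,0,-0.0015,0,0,0],[0.03,0,0,-0.0015,0,0,0],[0.03,0,0,-0.0015,0,0,0],[0.03,0,0,-0.0015,0,0,0]]])

```text
time: 22.2
tcp_pos: [0.4507, -0.0627, 0.0586]
eef_rot: [[-1.0, -0.002, 0.001], [-0.002, 1.0, -0.0], [-0.001, -0.0, -1.0]]
force: [-0.8, 1.4, 6.7]
finger_gap: 0.0342
grip_force: 31.0
```

C stopped on the lower shoulder: underside at 28 mm, 6.7 N. It goes in the medium dish.

Call:
step_arm(plan=[[[0.03,0,0,0.03,0,0,0],[0.03,0,0,0.06,0,0,0],[0.03,-0.005,-0.03,0.06,0,0,0],[0.03,-0.01,-0.07,0.06,0,0,0],[0.03,-0.01,-0.11,0.06,0,0,0]]])

```text
time: 22.62
tcp_pos: [0.44, -0.1732, 0.1187]
eef_rot: [[-1.0, -0.004, 0.002], [-0.004, 1.0, 0.0], [-0.002, 0.0, -1.0]]
force: [1.8, 0.5, -0.4]
finger_gap: 0.0341
grip_force: 31.0
```

Call:
step_arm(plan=[[[0.03,0.005,-0.04,0,0,0,0],[0.03,0.024,-0.08,0,0,0,0],[0.03,0.024,-0.082,0,0,0,0],[0.03,0.024,-0.082,-0.03,0,0,0],[0.03,0.024,-0.082,-0.06,0,0,0]]])

```text
time: 23.03
tcp_pos: [0.4658, -0.2561, 0.0583]
eef_rot: [[-1.0, 0.0, 0.005], [0.0, 1.0, -0.001], [-0.005, -0.001, -1.0]]
force: [0.9, 0.7, -1.7]
finger_gap: 0.0337
grip_force: 31.0
```

Call:
step_arm(plan=[[[0.03,0,0,0,0,0,0],[0.03,0,0,0,0,0,0],[0.03,0,0,-0.012,0,0,0],[0.03,0,0,-0.02,0,0,0],[0.03,0,0,-0.02,0,0,0]]])

```text
time: 23.45
tcp_pos: [0.4642, -0.2543, 0.0378]
eef_rot: [[-1.0, -0.002, -0.0], [-0.002, 1.0, 0.0], [0.0, 0.0, -1.0]]
force: [0.0, -0.2, -0.0]
finger_gap: 0.034
grip_force: 31.0
```

Call:
step_arm(plan=[[[0.03,0,0,-0.003,0,0,0],[0.03,0,0,-0.003,0,0,0],[0.03,0,0,-0.003,0,0,0]]])

```text
time: 23.7
tcp_pos: [0.4646, -0.2547, 0.0355]
eef_rot: [[-1.0, -0.002, 0.001], [-0.002, 1.0, -0.0], [-0.001, -0.0, -1.0]]
force: [-0.2, 1.0, -0.8]
finger_gap: 0.0339
grip_force: 31.0
```

Call:
step_arm(plan=[[[0.046,0,0,0,0,0,0],[0.046,0,0,0,0,0,0],[0.046,0,0,0,0,0,0]]])

```text
time: 23.95
tcp_pos: [0.4644, -0.2547, 0.0351]
eef_rot: [[-1.0, -0.002, 0.001], [-0.002, 1.0, -0.0], [-0.001, -0.0, -1.0]]
force: [0.1, 0.5, 1.1]
finger_gap: 0.0458
grip_force: 0.0
```

Call:
step_arm(plan=[[[0.05,0,0,0.03,0,0,0],[0.05,0,0,0.07,0,0,0],[0.06,0,0,0.11,0,0,0],[0.06,-0.03,0.02,0.13,0,0,0],[0.06,-0.06,0.05,0.13,0,0,0]]])

```text
time: 24.37
tcp_pos: [0.4078, -0.2069, 0.1697]
eef_rot: [[-1.0, -0.001, 0.009], [-0.001, 1.0, -0.004], [-0.009, -0.004, -1.0]]
force: [0.3, 1.8, 0.6]
finger_gap: 0.06
grip_force: 0.0
```

Call:
step_arm(plan=[[[0.06,0,0.04,0,0,0,0],[0.06,0,0.08,0,0,0,0],[0.06,0,0.12,0,0,0,0],[0.06,0,0.16,0,0,0,0],[0.06,0,0.2,0,0,0,0]]])

```text
time: 24.78
tcp_pos: [0.4043, -0.0035, 0.1653]
eef_rot: [[-1.0, -0.002, 0.001], [-0.002, 1.0, 0.0], [-0.001, 0.0, -1.0]]
force: [0.5, 1.0, 0.0]
finger_gap: 0.0598
grip_force: 0.0
```

Call:
step_arm(plan=[[[0.06,0,0.04,0,0,0,0],[0.06,0,0.08,0,0,0,0],[0.06,0,0.12,0,0,0,0],[0.06,0,0.12,0,0,0,0],[0.06,0,0.12,0,0,0,0]]])

```text
time: 25.2
tcp_pos: [0.4046, 0.1167, 0.1648]
eef_rot: [[-1.0, -0.006, 0.0], [-0.006, 1.0, 0.0], [-0.0, 0.0, -1.0]]
force: [-0.3, -0.4, 0.8]
finger_gap: 0.06
grip_force: 0.0
```

Run:
```python
from h import *
mt=camera_model('top'); T=camera('top'); s=arm.observe(); print(s['time'],s['tcp_pos'],s['force']); g=cv2.cvtColor(T,cv2.COLOR_BGR2GRAY)
for n,x,y in(('small',.573,-.239),('med',.4645,-.2555),('large',.3585,-.2185)):
  u,v=proj(mt,(x,y,.053)).round().astype(int); print(n,u,v); print(g[v-13:v+14,u-13:u+14][::2,::2])
```

```text
25.25 [0.40450864 0.1153872  0.16473499] [-0.08134179 -0.32285474  0.35270734]
small 410 146
[[138 137 136 136 134 135 135 142 137 140 136 140 140 139]
 [135 133 136 133 136 137 124 136 150 162 165 137 140 137]
 [128 143 164 150 127 116 127 108  72  64 144 144 138 138]
 [101  78  93 113 113 152 158 156 138  81  87 146 142 139]
 [164 166 165 143 181 178 181 180 185 161  63 144 141 141]
 [130 163 120 177 180 188 147 161 181 183  82 135 142 141]
 [ 92  96  77 181 180 117  55  57 172 181 138 162 141 142]
 [ 93  79  75 182 182  95  51  61 170 181 152 179 140 141]
 [101  68  57 180 179 184 145 153 183 184 117 132 141 142]
 [ 99  60  57  83 184 182 181 183 185 170  89  74 147 144]
 [ 91  63  60  53  83 165 171 174 136  95  94  64 129 145]
 [ 84 102  53  57  53  60  56 115  96  95  97  56 137 142]
 [ 91  91  86  72  71  76 131 169 167  97  97  50 171 141]
 [147 142 140 114 126 144 149 162 163  99 103 104 176 137]]
med 419 195
[[136 138 139  83  74  75  95 118 117 104 129 158 162 164]
 [169 167 167 169 170 171 169 144 144 138  78  82  77  71]
 [167 169 168 168 171 167 156 169 173 173 103  97 
[... 799 characters left out ...]
4 175 152 152 149 156 153 169 176 177 107  99  99]
 [ 99  92  96  74 102 164 189 187 177 170 169 148 100  99]
 [102  95  73  87 194 137  82  65 135 190 154 172  95 101]
 [ 95  77  66 179 162  95 101  64  53 136 187 174  99 101]
 [ 89  70  64 190 108 101 104  86  63  70 191 177  94 101]
 [ 84  66  61 194  99  97 103  84  72  75 193 173  97  99]
 [102 102  56 161 174  95  97  76  63 135 187 172  96 101]
 [101  92  76  59 190 168 101  81 153 188 162 176 156  96]
 [101 101 101 126 105 172 189 187 183 170 172 173 176  95]
 [173 174 170 171 161 160 155 151 168 167 169 166 172  94]
 [165 163 165 169 169 168 170 168 169 171 171 171 174  95]
 [165 166 168 168 166 170 170 169 170 171 175 173 177  96]]
```

All three sleeves stand centred in their dishes, with the bore sizes showing in the right order, and the arm is clear. Handing in.

```bash
python3 -c "
from bench import arm
print(arm.job_done())"
```

```text
the job is handed in; nothing more can be done
None
```

I tried all three sleeves on the gauge and stood each in its dish by where it stopped: upper shoulder in the small dish, lower shoulder in the medium and foot in the large. The job is handed in at about 25 s, with no verdict returned; the bystanders had not moved in my last check, made before the third sleeve.

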